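# Unlock and open the board press

## Robot

A 6-joint arm with a two-finger parallel gripper is mounted at the origin on the work surface. World frame = base frame: x ahead of the robot, y to its left, z up, the work surface at z = 0. Lengths are in m, angles in rad, forces in N, time in s.
With the tool pointing down it reaches from about 0.35 to 0.975 m from the base axis. Payload 4.9 kg.
Tool frame: the origin (TCP) lies at the centre of the arm's flange, where the gripper is bolted on; the fingertips stand 173 mm ahead of it and the grasp point (between the pads) lies 155 mm ahead of it; z points along the fingers, y is the line along which they close (so a half turn about z gives the same grasp; the last joint's range is limited). The gripper opens to 85 mm and grips with 20 to 120 N. Pads are 22 mm wide; open, the fingers measure 114 mm over their backs; the gripper's body (76 mm by 85 mm) begins 54 mm behind the grasp point. The pads swing forward as they close: fully open they stand 13 mm farther back than shut.
Start: joints at [1.126, 0.053, 1.613, -0, 1.476, -0.119], TCP at [0.2, 0.592, 0.405] pointing down, gripper open.
Joint ranges: [-3.01, 3.01], [-1.01, 2.22], [0.06, 2.58], [-1.02, 4.17], [0.09, 2.62], [-3.14, 3.14]. Speed limits (rad/s): [2.57, 2.57, 3.14, 3.14, 3.14, 3.14].

## Interface

Orientations are given as a unit quaternion [w, x, y, z].
In Python, from station import bot, eyes, search_frame gives the robot as it stands.
- The arm moves only by the tool carry_out, never from a script. Its argument "commands" is a list of rows, each an object with "translation": the shift along the world's x, y, z as a fraction of full scale, a list of three; "delta_rot": the turn, a rotation vector about the world's x, y, z as a fraction of full scale, a list of three. A call has 1 to 10 rows; each row is the pose to reach, as a shift and turn from the pose commanded when the call began, turning the shorter way round; what a row does not reach only later rows make up. Full scale, the value 1, is 100 mm for a shift and pi rad for a turn. A row lasts 1/8 s, in which the tool goes at most 62.5 mm and 10.7 degrees, less where a joint would pass 70% of its speed; a pose out of reach is approached as far as the arm can. A call with a number of a shift or a turn outside -1 to 1 is refused whole. A call with a gripper value outside its range is refused whole. "jaw" is the closure, from -1 (fully open) to 1 (shut), so that 0 is half open, set as the call begins (left out, the last holds). The fingers move at their own pace and stop on an object; "newtons" is the grip in N (left out, the last holds). Time passes only in rows, so rows that repeat a pose let the fingers close. It gives the time, the measured TCP pose, the force, the opening and the grip force at its end, in the units of the state.
- bot.state(): the state, without advancing time (a new reading comes with each control period).
- eyes.read_camera(name): name is "scene" or "top"; returns a dict with "img" (400x640x3 uint8, red, green, blue), "z_map" (400x640 float32, m along the optical axis (not along the pixel's ray), 0 where there is no reading), "mtx" (3x3 intrinsics, pixels), "R" (3x3) and "t" (3): a world point X has camera coordinates R X + t. Camera axes: x right, y down, z forward; pixel columns grow to the right and rows downward; lengths in m; the calibration is good to about 2 mm. A picture is of the moment at which its call begins.
- bot.close_job(): hands the job in; it is judged then, once.
Trained networks look in the newest picture that a camera, given by its name, has taken for a name from the list of things; names that differ only in an ending like _2 or _b are one class to them, and where a whole thing is asked for, a point or a joint stands for the part that bears it (a point fixed in the world has none). Each returns a list of dicts, best first, with "p" (0 to 1); they miss things now and then, are a little off and sometimes report something else, mostly with a low value. They report only what shows in the picture. A call takes as long as a camera call.
- search_frame(camera, thing): "at" ([column, row] in pixels, amid what is visible of it).
The state is a dict: "time_s": time; "joint_pos": joint angles; "dq": joint speeds; "effort": joint torques, N m; "tool_pos": TCP position; "orientation": TCP orientation; "contact_force": force on the tool from outside, world axes, zero at the start; "ft_torque": the same for the moment, N m; "grip_width": opening from 0.0 (shut) to 1.0 (fully open); "gripper_force": force on a finger pad.
Only numpy, scipy, OpenCV 4.12 (cv2) and the standard library are available. Lean on these libraries where they do the work, as an engineer would, in place of code of your own. Each camera call takes 0.05 s, during which the arm holds its last target. There are 200 camera calls.

## Task

Open the press that holds the pile of mounted painting boards down: first slide its safety tab all the way back, off the steel arm, then swing the arm up until it stands upright and leave it standing there. Do not force the arm while the tab still holds it, and do not disturb the things lying around.

Things in the scene. Friction and masses are not known exactly. Their poses are not given: they have to be found in the camera images.
- press: wooden press fixed on the table: plank 270 (x) x 300 (y) x 20 mm thick; origin at the centre of its underside, x from the robot's side to the hinge side, y towards the side of the safety tab, z up. On the plank lies a pile of boards (fixed, x -72 to 62, y -137 to 52 mm, top at z 44 mm). At x 80, y +-50 mm stand two hinge posts, 90 mm high. At x -30, y 104 mm stands the tab's steel housing, 44 (x) x 68 (y) mm, top at z 85 mm, with two low guide rails (top at z 92 mm)
- tab (a joint): safety tab, slide in m: 0 = locked, 0.030 = fully back (end stop); grows as the tab moves along the press's +y. A flat aluminium plate 24 (x) x 70 (y) x 8 mm, underside at press z 85 mm, centre at press x -30, y 71 mm when locked, so that its nose reaches over the steel arm's +y rail and blocks it; clear of the rail above 0.021. It stays where it is left and takes about 2 N to slide. Starts between 0 and 0.006
- tab_fin (a point): centre of the upright fin on the tab, by which it is moved: 36 (press x) x 14 (press y) x 44 mm high, top at press z 136 mm; the centre lies at press x -30, y 95 + slide, z 114 mm; the tab's plate (top at z 93 mm) is under it and reaches 52 mm from the fin's centre towards the rail
- bail (a joint): the steel arm, hinge in rad: 0 = down on the boards (start), 1.57 = upright, stop at 1.75; grows as the crossbar swings up and away from the robot. A U of round steel bar: two rails (12 mm thick, at press y +-50 mm) from the hinge to a crossbar, with a dark wooden pressing strip across its middle. 0.3 kg; it is stiff and stays at any angle where it is left; lifting at the crossbar takes about 4 to 6 N. With the tab locked it has only about 6 mm of play at the crossbar
- bar_mid (a point): middle of the crossbar of the steel arm: round, 14 mm thick, 100 mm long along press y, 180 mm from the hinge axis; when down it lies at press x -100, y 0, z 75 mm, with free space of 55 mm under it, and can be grasped across press x from above (the boards' edge is 28 mm further in, 31 mm lower) or hooked from below
- hinge_mid (a point): middle of the arm's hinge axis, which runs along press y: press x 80, y 0, z 75 mm; the crossbar travels on an arc of 180 mm radius about it
- paperweight: dark wooden bar 110 x 24 x 16 mm lying on the boards of the press, bystander; origin at the centre of its underside
- brush: large writing brush on two small rests, 250 mm long, lying, bystander; origin under its middle, on the table, x along the brush
- ink_bowl: white bowl, 100 mm across, 45 mm high, bystander; origin at the centre of its underside
- ink_bottle: bottle, 60 mm across, 130 mm high, bystander; origin at the centre of its underside
- size_jar: amber jar, 72 mm across, 90 mm high, bystander; origin at the centre of its underside
- seal: upright stone seal, 35 x 35 x 78 mm, bystander; origin at the centre of its underside
- mug: blue mug, 76 mm across, 90 mm high, bystander; origin at the centre of its underside

How it is judged:
By the outcome, as a careful person would: the job done as asked, in the order asked, and still so for the second after the job is handed in, with the robot touching nothing.
It also fails if it takes over 45 s, if anything falls off the work surface, if the arm or the gripper's body presses on something with over 40 N, if the wrist force passes 120 N, or if a joint passes its speed limit or range.

## Working session

There is one attempt and no reset: what is moved stays moved. The work goes in short steps, Python scripts to look and compute and a tool call to move; the robot and the scene stay as the last step left them, time stands still between calls to the robot, and variables do not carry over. Pictures are saved under pics/ and viewed, at most 10 in all, crops included, and the job is handed in when it is done.

Besides the shell and the picture viewer there is one more tool, called after "Call:" by a JSON object that holds its "method" and its "body", one argument or row to a line. carry_out: Moves the arm, as the interface text tells. Its arguments: {"type":"object","properties":{"commands":{"type":"array"},"jaw":{"type":"number"},"newtons":{"type":"number"}},"required":["commands"]}

```bash
mkdir -p pics
cat > h.py <<'E'
import numpy as np, cv2
from station import bot, eyes, search_frame
def P(c,u,v,z=None):
    K,R,t=np.array(c['mtx']),np.array(c['R']),np.array(c['t'])
    r=np.linalg.inv(K)@[u,v,1]; o=-R.T@t; d=R.T@r
    if z is None:
        w=c['z_map'][int(round(v)),int(round(u))]
        return o+d*w
    return o+d*(z-o[2])/d[2]
def save(c,n,box=None,s=1):
    im=c['img'][:,:,::-1]
    if box: im=im[box[1]:box[3],box[0]:box[2]]
    cv2.imwrite('pics/'+n,cv2.resize(im,None,fx=s,fy=s))
E
python3 - <<'E'
from h import *
np.set_printoptions(precision=3,suppress=True)
for n in('scene','top'):
    c=eyes.read_camera(n); save(c,n+'1.png'); np.savez(n+'1.npz',**c)
    for th in ['press','tab_fin','tab','bar_mid','bail','hinge_mid','paperweight','brush','ink_bowl','ink_bottle','size_jar','seal','mug']:
        try: r=search_frame(n,th)
        except Exception as e: print(th,e); continue
        for q in r[:2]: print(n,th,round(q['p'],2),np.round(q['at']),P(c,*q['at']))
print(bot.state())
E
```

```text
scene tab_fin 0.65 [347. 170.] [0.499 0.14  0.097]
scene tab 0.45 [350. 173.] [0.515 0.142 0.094]
scene bar_mid 0.7 [335. 192.] [0.534 0.049 0.072]
scene bar_mid 0.66 [364. 128.] [0.34  0.407 0.075]
scene bail 0.72 [330. 193.] [0.505 0.053 0.044]
scene bail 0.69 [340. 207.] [0.606 0.001 0.082]
scene hinge_mid 0.61 [338. 207.] [ 0.6   -0.003  0.081]
scene brush 0.77 [289. 236.] [ 0.538 -0.174  0.015]
scene ink_bowl 0.56 [377. 166.] [0.499 0.321 0.01 ]
scene ink_bowl 0.16 [350. 174.] [0.514 0.142 0.088]
scene ink_bottle 0.88 [367. 131.] [0.35  0.417 0.057]
scene size_jar 0.85 [428. 164.] [0.661 0.421 0.063]
scene seal 0.54 [368. 127.] [0.348 0.421 0.074]
scene seal 0.52 [240. 299.] [ 0.655 -0.45   0.06 ]
scene mug 0.72 [184. 243.] [ 0.392 -0.471  0.091]
top press 0.77 [298. 172.] [0.54  0.05  0.075]
top press 0.33 [158. 135.] [0.639 0.432 0.093]
top tab_fin 0.49 [269. 179.] [0.52  0.127 0.091]
top tab 0.52 [267. 178.] [0.523 0.132 0.093]
top bar_mid 0.76 [299. 173.] [0.539 0.047 0.072]
top bar_mid 0.42 [268. 179.] [0.52  0.13  0.091]
top bail 0.83 [300. 173.] [0.537 0.043 0.078]
top hi
[... 329 characters left out ...]
3. 170.] [ 0.554 -0.166  0.018]
top size_jar 0.94 [158. 134.] [0.645 0.435 0.084]
top size_jar 0.21 [294. 169.] [0.549 0.061 0.076]
top seal 0.83 [469. 137.] [ 0.641 -0.427  0.072]
top mug 0.89 [477. 241.] [ 0.348 -0.468  0.005]
{'time_s': 1.4, 'joint_pos': array([ 1.126,  0.053,  1.613,  0.   ,  1.476, -0.119]), 'dq': array([ 0.   , -0.   , -0.   , -0.001,  0.001, -0.   ]), 'effort': array([ -0.   , -39.367, -37.045,  -0.   ,   0.001,   0.   ]), 'tool_pos': array([0.2  , 0.592, 0.405]), 'orientation': array([-0.   ,  0.162,  0.987, -0.   ]), 'contact_force': array([ 0.936, -0.217,  0.095]), 'ft_torque': array([ 0.037,  0.003, -0.002]), 'gripper_force': 0.0, 'grip_width': 1.0013147195430738}
```

Run:
```python
from h import *
c=dict(np.load('top1.npz')); save(c,'topc.png',(210,100,410,250),4)
c=dict(np.load('scene1.npz')); save(c,'scenec.png',(240,110,440,260),4)
```

```text
(no output)
```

View pics/topc.png

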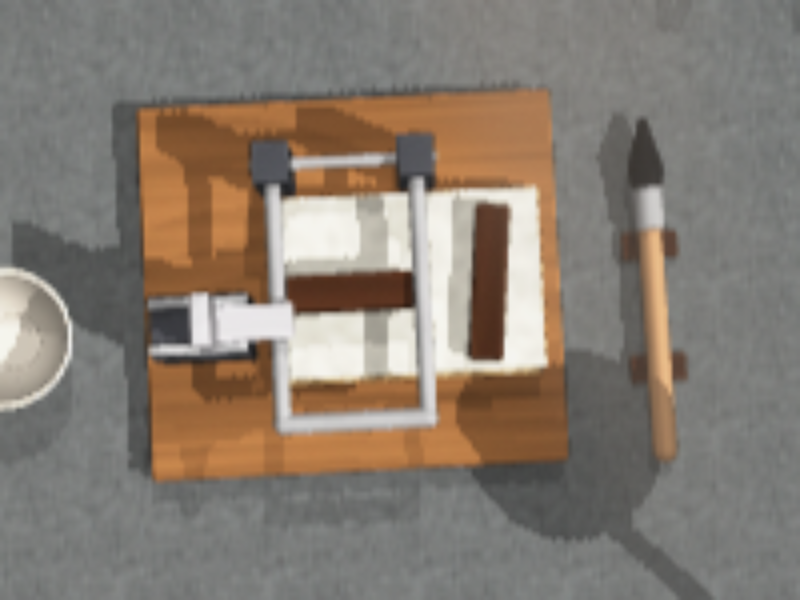

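View pics/scenec.png

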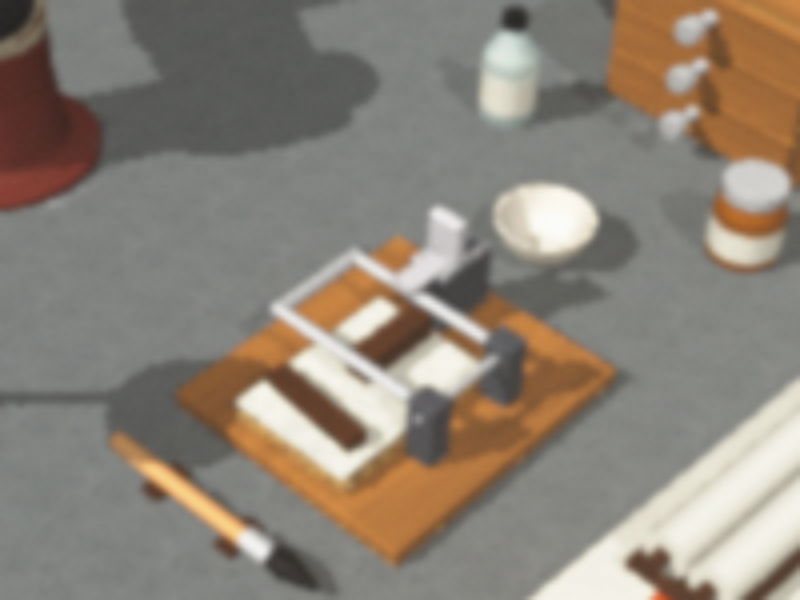

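The top view shows the press nearly aligned with world. In the crop the plank corners are at (138,107), (550,90), (567,458) and (153,480), and the crossbar runs from (283,423) to (428,413). The fin is at (201,320) and the tab's nose covers the left rail. In the scene view the fin stands up next to the bowl.

Run:
```python
from h import *
np.set_printoptions(precision=4,suppress=True)
c=dict(np.load('top1.npz'))
f=lambda u,v,z:P(c,u/4+210-.4,v/4+100-.4,z)
# (crop px, z, press xy)
L=[((138,107),.02,(.135,.15)),((550,90),.02,(.135,-.15)),((567,458),.02,(-.135,-.15)),((153,480),.02,(-.135,.15)),
((283,423),.075,(-.1,.05)),((428,413),.075,(-.1,-.05)),((270,150),.09,(.08,.05)),((415,144),.09,(.08,-.05))]
W=np.array([f(*p,z)[:2] for p,z,_ in L]);Q=np.array([q for *_,q in L])
a=W-W.mean(0);b=Q-Q.mean(0)
th=np.arctan2((b[:,0]*a[:,1]-b[:,1]*a[:,0]).sum(),(a*b).sum())
R=np.array([[np.cos(th),-np.sin(th)],[np.sin(th),np.cos(th)]]);t=W.mean(0)-R@Q.mean(0)
print('th',th,'t',t);print((W-(Q@R.T+t))*1000)
for n,q in dict(fin=(-.03,.095),bar=(-.1,0),hinge=(.08,0)).items(): print(n,R@q+t)
print('fin obs',f(201,320,.136),[R.T@(f(201,320,.136)[:2]-t)])
# depth-based check: fin-top and crossbar points
K,Rc,tc=c['mtx'],c['R'],c['t'];v,u=np.mgrid[100:250,210:410];w=c['z_map'][100:250,210:410]
X=(np.stack([u,v,np.ones_like(u)],-1)@np.linalg.inv(K).T*w[...,None]-tc)@Rc
X=X[w>0];q=(X[:,:2]-t)@R
m=(X[:,2]>.11)&(abs(q[:,0]+.03)<.06)&(abs(q[:,1]-.1)<.06);print('fin',m.sum(),q[m].min(0),q[m].max(0),np.median(X[m],0))
m=(X[:,2]>.055)&(X[:,2]<.09)&(abs(q[:,0]+.1)<.02)&(abs(q[:,1])<.04);print('bar',m.sum(),q[m].mean(0),X[m].mean(0))
```

```text
th 0.05028474745599437 t [0.5529 0.0526]
[[-2.3412 -1.2579]
 [-3.6956  0.3377]
 [-0.3138  1.6686]
 [-1.8793 -1.2854]
 [-1.7708 -0.0629]
 [ 0.405   0.068 ]
 [ 5.0314 -0.0391]
 [ 4.5643  0.5709]]
fin [0.5182 0.1459]
bar [0.453  0.0475]
hinge [0.6328 0.0566]
fin obs [0.5151 0.1471 0.136 ] [array([-0.033 ,  0.0964])]
fin 89 [-0.0497  0.09  ] [-0.0144  0.1045] [0.5153 0.1468 0.1357]
bar 150 [-0.1016  0.0005] [0.4514 0.0479 0.0814]
```

Call:
{"method": "carry_out", "body": {
  "commands": [
    {"translation":[0.37,-0.5,0],"delta_rot":[0,0,0.05]},
    {"translation":[0.75,-1,0],"delta_rot":[0,0,0.1]},
    {"translation":[0.75,-1,0],"delta_rot":[0,0,0.12]}
  ],
  "jaw": -0.3
}}

```text
time_s: 1.78
tool_pos: [0.277, 0.4897, 0.4047]
orientation: [0.0, -0.025, 1.0, -0.0]
contact_force: [-0.9, -0.2, 0.4]
grip_width: 0.654
gripper_force: 0.0
```

Call:
{"method": "carry_out", "body": {
  "commands": [
    {"translation":[0.37,-0.5,0],"delta_rot":[0,0,0]},
    {"translation":[0.75,-1,0],"delta_rot":[0,0,0]},
    {"translation":[0.75,-1,0],"delta_rot":[0,0,0]}
  ]
}}

```text
time_s: 2.15
tool_pos: [0.352, 0.3895, 0.4049]
orientation: [0.0, -0.023, 1.0, -0.0]
contact_force: [-1.6, 0.4, -0.3]
grip_width: 0.654
gripper_force: 0.0
```

Call:
{"method": "carry_out", "body": {
  "commands": [
    {"translation":[0.37,-0.5,0],"delta_rot":[0,0,0]},
    {"translation":[0.75,-1,0],"delta_rot":[0,0,0]},
    {"translation":[0.75,-1,0],"delta_rot":[0,0,0]}
  ]
}}

```text
time_s: 2.52
tool_pos: [0.4266, 0.2902, 0.4049]
orientation: [0.0, -0.023, 1.0, -0.0]
contact_force: [-0.5, 0.3, 0.7]
grip_width: 0.646
gripper_force: 0.0
```

Call:
{"method": "carry_out", "body": {
  "commands": [
    {"translation":[0.37,-0.5,0],"delta_rot":[0,0,0]},
    {"translation":[0.75,-1,0],"delta_rot":[0,0,0]},
    {"translation":[0.75,-1,0],"delta_rot":[0,0,0]},
    {"translation":[0.75,-1,0],"delta_rot":[0,0,0]}
  ]
}}

```text
time_s: 3.02
tool_pos: [0.4996, 0.1933, 0.4045]
orientation: [-0.0, -0.026, 1.0, 0.0]
contact_force: [0.5, 0.4, -0.8]
grip_width: 0.65
gripper_force: 0.0
```

Call:
{"method": "carry_out", "body": {
  "commands": [
    {"translation":[0.16,-0.46,0],"delta_rot":[0,0,0]},
    {"translation":[0.16,-0.46,0],"delta_rot":[0,0,0]},
    {"translation":[0.16,-0.46,-0.4],"delta_rot":[0,0,0]},
    {"translation":[0.16,-0.46,-0.8],"delta_rot":[0,0,0]},
    {"translation":[0.16,-0.46,-0.8],"delta_rot":[0,0,0]}
  ]
}}

```text
time_s: 3.65
tool_pos: [0.5139, 0.1478, 0.3209]
orientation: [-0.004, -0.027, 1.0, -0.0]
contact_force: [-0.2, -0.3, -0.3]
grip_width: 0.65
gripper_force: 0.0
```

Call:
{"method": "carry_out", "body": {
  "commands": [
    {"translation":[0,0,-0.25],"delta_rot":[0,0,0]},
    {"translation":[0,0,-0.46],"delta_rot":[0,0,0]},
    {"translation":[0,0,-0.46],"delta_rot":[0,0,0]}
  ]
}}

```text
time_s: 4.03
tool_pos: [0.5156, 0.1472, 0.279]
orientation: [-0.001, -0.026, 1.0, 0.0]
contact_force: [0.1, -0.1, 0.6]
grip_width: 0.653
gripper_force: 0.0
```

Call:
{"method": "carry_out", "body": {
  "commands": [
    {"translation":[0,0,0],"delta_rot":[0,0,0]},
    {"translation":[0,0,0],"delta_rot":[0,0,0]},
    {"translation":[0,0,0],"delta_rot":[0,0,0]},
    {"translation":[0,0,0],"delta_rot":[0,0,0]},
    {"translation":[0,0,0],"delta_rot":[0,0,0]},
    {"translation":[0,0,0],"delta_rot":[0,0,0]}
  ],
  "jaw": 1,
  "newtons": 25
}}

```text
time_s: 4.78
tool_pos: [0.5167, 0.1464, 0.2805]
orientation: [0.001, -0.026, 1.0, 0.001]
contact_force: [-1.1, 1.8, 5.6]
grip_width: 0.156
gripper_force: 28.5
```

Call:
{"method": "carry_out", "body": {
  "commands": [
    {"translation":[0,0.08,0],"delta_rot":[0,0,0]},
    {"translation":[-0.01,0.16,0],"delta_rot":[0,0,0]},
    {"translation":[-0.01,0.22,0],"delta_rot":[0,0,0]},
    {"translation":[-0.015,0.27,0],"delta_rot":[0,0,0]},
    {"translation":[-0.015,0.29,0],"delta_rot":[0,0,0]},
    {"translation":[-0.015,0.3,0],"delta_rot":[0,0,0]},
    {"translation":[-0.015,0.3,0],"delta_rot":[0,0,0]}
  ]
}}

```text
time_s: 5.65
tool_pos: [0.5152, 0.1758, 0.2805]
orientation: [0.001, -0.026, 1.0, -0.001]
contact_force: [-1.2, -1.9, 6.6]
grip_width: 0.162
gripper_force: 28.5
```

Call:
{"method": "carry_out", "body": {
  "commands": [
    {"translation":[0,0.02,0],"delta_rot":[0,0,0]},
    {"translation":[0,0.03,0],"delta_rot":[0,0,0]},
    {"translation":[0,0.03,0],"delta_rot":[0,0,0]}
  ]
}}

```text
time_s: 6.02
tool_pos: [0.5153, 0.1771, 0.2803]
orientation: [0.001, -0.026, 1.0, -0.004]
contact_force: [-0.5, -12.7, 7.7]
grip_width: 0.155
gripper_force: 28.7
```

Call:
{"method": "carry_out", "body": {
  "commands": [
    {"translation":[0,-0.01,0],"delta_rot":[0,0,0]},
    {"translation":[0,-0.01,0],"delta_rot":[0,0,0]},
    {"translation":[0,-0.01,0],"delta_rot":[0,0,0]},
    {"translation":[0,-0.01,0],"delta_rot":[0,0,0]}
  ],
  "jaw": -0.3
}}

```text
time_s: 6.52
tool_pos: [0.5144, 0.1783, 0.2785]
orientation: [-0.0, -0.026, 1.0, 0.0]
contact_force: [-0.5, -0.6, -0.1]
grip_width: 0.648
gripper_force: 0.0
```

Call:
{"method": "carry_out", "body": {
  "commands": [
    {"translation":[0,-0.01,0.5],"delta_rot":[0,0,0]},
    {"translation":[-0.3,-0.3,1],"delta_rot":[0,0,0]},
    {"translation":[-0.65,-0.7,1],"delta_rot":[0,0,0]},
    {"translation":[-0.65,-1,1],"delta_rot":[0,0,0]},
    {"translation":[-0.65,-1,1],"delta_rot":[0,0,0]}
  ]
}}

```text
time_s: 7.15
tool_pos: [0.4492, 0.0771, 0.379]
orientation: [0.001, -0.024, 1.0, 0.0]
contact_force: [0.5, 0.3, 0.6]
grip_width: 0.645
gripper_force: 0.0
```

Run:
```python
from h import *
np.set_printoptions(precision=4,suppress=True)
th=.0503;R=np.array([[np.cos(th),-np.sin(th)],[np.sin(th),np.cos(th)]]);t=np.array([.5529,.0526])
c=eyes.read_camera('scene'); save(c,'s2.png',(280,110,440,230),5)
for n in('scene','top'):
    c=eyes.read_camera(n)
    v,u=np.mgrid[0:400,0:640];w=c['z_map']
    X=(np.stack([u,v,np.ones_like(u)],-1)@np.linalg.inv(c['mtx']).T*w[...,None]-c['t'])@c['R']
    X=X[w>0];q=(X[:,:2]-t)@R
    m=(X[:,2]>.11)&(X[:,2]<.15)&(abs(q[:,0]+.03)<.03)&(abs(q[:,1]-.12)<.05);print(n,'fin',m.sum(),q[m].min(0) if m.any() else 0,q[m].max(0) if m.any() else 0)
```

```text
scene fin 73 [-0.0519  0.1106] [-0.0113  0.1289]
top fin 27 [-0.0252  0.1176] [-0.014   0.1298]
```

View pics/s2.png

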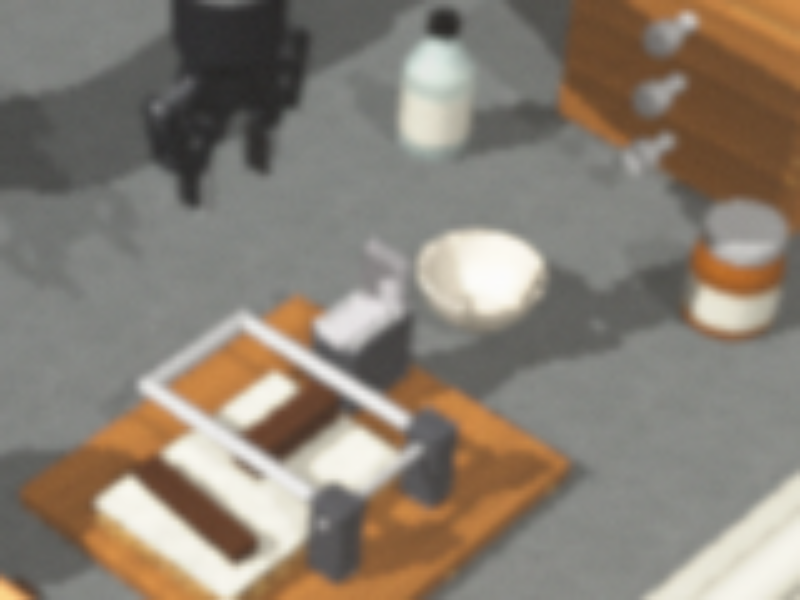

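The scene view shows the tab fully back: the plate sits on its housing at (365,320) with a visible gap to the rail, and the fin is by the bowl at (385,270). The depth measurement puts the fin at about +30 mm. Next I turn the tool and go for the crossbar.

Call:
{"method": "carry_out", "body": {
  "commands": [
    {"translation":[0.02,-0.29,0],"delta_rot":[0,0,-0.06]},
    {"translation":[0.02,-0.29,0],"delta_rot":[0,0,-0.12]},
    {"translation":[0.02,-0.29,0],"delta_rot":[0,0,-0.18]},
    {"translation":[0.02,-0.29,0],"delta_rot":[0,0,-0.24]},
    {"translation":[0.02,-0.29,0],"delta_rot":[0,0,-0.3]},
    {"translation":[0.02,-0.29,0],"delta_rot":[0,0,-0.36]},
    {"translation":[0.02,-0.29,0],"delta_rot":[0,0,-0.42]},
    {"translation":[0.02,-0.29,0],"delta_rot":[0,0,-0.48]},
    {"translation":[0.02,-0.29,0],"delta_rot":[0,0,-0.5]},
    {"translation":[0.02,-0.29,0],"delta_rot":[0,0,-0.5]}
  ]
}}

```text
time_s: 8.55
tool_pos: [0.4518, 0.05, 0.3784]
orientation: [-0.0, 0.688, 0.726, -0.0]
contact_force: [-0.6, -0.3, -0.4]
grip_width: 0.652
gripper_force: 0.0
```

Call:
{"method": "carry_out", "body": {
  "commands": [
    {"translation":[0,0,-0.4],"delta_rot":[0,0,0]},
    {"translation":[0,0,-0.8],"delta_rot":[0,0,0]},
    {"translation":[0,0,-0.8],"delta_rot":[0,0,0]}
  ]
}}

```text
time_s: 8.93
tool_pos: [0.4502, 0.0496, 0.2951]
orientation: [-0.003, 0.688, 0.726, -0.003]
contact_force: [0.2, -0.6, -0.4]
grip_width: 0.647
gripper_force: 0.0
```

Call:
{"method": "carry_out", "body": {
  "commands": [
    {"translation":[0,0,-0.35],"delta_rot":[0,0,0]},
    {"translation":[0,0,-0.67],"delta_rot":[0,0,0]},
    {"translation":[0,0,-0.67],"delta_rot":[0,0,0]},
    {"translation":[0,0,-0.67],"delta_rot":[0,0,0]}
  ]
}}

```text
time_s: 9.43
tool_pos: [0.4527, 0.0492, 0.234]
orientation: [0.001, 0.689, 0.725, 0.001]
contact_force: [-1.0, 0.2, 0.0]
grip_width: 0.649
gripper_force: 0.0
```

Call:
{"method": "carry_out", "body": {
  "commands": [
    {"translation":[0,0,0],"delta_rot":[0,0,0]},
    {"translation":[0,0,0],"delta_rot":[0,0,0]},
    {"translation":[0,0,0],"delta_rot":[0,0,0]},
    {"translation":[0,0,0],"delta_rot":[0,0,0]},
    {"translation":[0,0,0],"delta_rot":[0,0,0]},
    {"translation":[0,0,0],"delta_rot":[0,0,0]}
  ],
  "jaw": 1,
  "newtons": 30
}}

```text
time_s: 10.18
tool_pos: [0.4508, 0.0491, 0.2327]
orientation: [-0.002, 0.689, 0.725, -0.002]
contact_force: [-9.9, -2.0, 12.1]
grip_width: 0.15
gripper_force: 29.2
```

Call:
{"method": "carry_out", "body": {
  "commands": [
    {"translation":[0,0,0.104],"delta_rot":[0,0,0]},
    {"translation":[0.01,0,0.207],"delta_rot":[0,0,0]},
    {"translation":[0.02,0,0.309],"delta_rot":[0,0,0]},
    {"translation":[0.04,0,0.411],"delta_rot":[0,0,0]},
    {"translation":[0.065,0,0.511],"delta_rot":[0,0,0]},
    {"translation":[0.1,0.005,0.61],"delta_rot":[0,0,0]},
    {"translation":[0.135,0.005,0.706],"delta_rot":[0,0,0]},
    {"translation":[0.18,0.01,0.8],"delta_rot":[0,0,0]},
    {"translation":[0.23,0.01,0.892],"delta_rot":[0,0,0]},
    {"translation":[0.28,0.01,0.98],"delta_rot":[0,0,0]}
  ]
}}

```text
time_s: 11.42
tool_pos: [0.4777, 0.0503, 0.3296]
orientation: [-0.004, 0.689, 0.725, -0.004]
contact_force: [-16.6, 0.7, 3.2]
grip_width: 0.149
gripper_force: 29.3
```

Call:
{"method": "carry_out", "body": {
  "commands": [
    {"translation":[0.05,0.005,0.086],"delta_rot":[0,0,0]},
    {"translation":[0.11,0.005,0.167],"delta_rot":[0,0,0]},
    {"translation":[0.175,0.01,0.245],"delta_rot":[0,0,0]},
    {"translation":[0.25,0.01,0.319],"delta_rot":[0,0,0]},
    {"translation":[0.325,0.015,0.389],"delta_rot":[0,0,0]},
    {"translation":[0.405,0.02,0.454],"delta_rot":[0,0,0]},
    {"translation":[0.49,0.025,0.514],"delta_rot":[0,0,0]},
    {"translation":[0.58,0.03,0.569],"delta_rot":[0,0,0]},
    {"translation":[0.67,0.035,0.62],"delta_rot":[0,0,0]},
    {"translation":[0.765,0.04,0.664],"delta_rot":[0,0,0]}
  ]
}}

```text
time_s: 12.68
tool_pos: [0.5563, 0.0545, 0.4027]
orientation: [0.001, 0.689, 0.725, 0.001]
contact_force: [-13.1, 0.5, 12.6]
grip_width: 0.151
gripper_force: 30.1
```

Call:
{"method": "carry_out", "body": {
  "commands": [
    {"translation":[0.083,0.005,0.055],"delta_rot":[0,0,0]},
    {"translation":[0.172,0.01,0.09],"delta_rot":[0,0,0]},
    {"translation":[0.263,0.015,0.12],"delta_rot":[0,0,0]},
    {"translation":[0.356,0.02,0.143],"delta_rot":[0,0,0]},
    {"translation":[0.45,0.02,0.162],"delta_rot":[0,0,0]},
    {"translation":[0.543,0.025,0.176],"delta_rot":[0,0,0]},
    {"translation":[0.638,0.03,0.186],"delta_rot":[0,0,0]},
    {"translation":[0.7,0.035,0.189],"delta_rot":[0,0,0]},
    {"translation":[0.765,0.04,0.19],"delta_rot":[0,0,0]},
    {"translation":[0.765,0.04,0.19],"delta_rot":[0,0,0]}
  ]
}}

```text
time_s: 13.92
tool_pos: [0.6335, 0.0585, 0.4196]
orientation: [0.002, 0.689, 0.725, 0.003]
contact_force: [-2.2, 1.2, 7.0]
grip_width: 0.147
gripper_force: 30.2
```

Run:
```python
from h import *
c=eyes.read_camera('scene'); save(c,'s3.png',(260,60,460,210),4); np.savez('s3.npz',**c)
print(bot.state()['joint_pos'])
```

```text
[-2.50845108e-02  6.86157495e-02  1.57150756e+00  1.23344567e-03
  1.49452047e+00 -7.66784733e-02]
```

View pics/s3.png

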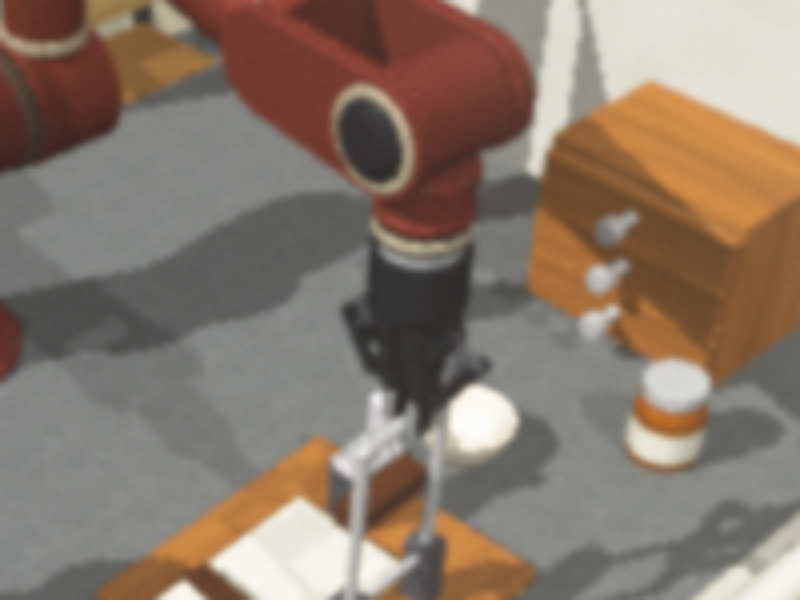

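The scene view shows the arm standing upright in the gripper, with the crossbar at about (370,445) directly above the posts. The bowl and jar are unmoved. Now I release and go straight up.

Call:
{"method": "carry_out", "body": {
  "commands": [
    {"translation":[0,0,0],"delta_rot":[0,0,0]},
    {"translation":[0,0,0],"delta_rot":[0,0,0]},
    {"translation":[0,0,0],"delta_rot":[0,0,0]},
    {"translation":[0,0,0],"delta_rot":[0,0,0]}
  ],
  "jaw": -0.3
}}

```text
time_s: 14.48
tool_pos: [0.6325, 0.0581, 0.4149]
orientation: [-0.0, 0.689, 0.725, 0.0]
contact_force: [0.4, 0.1, -0.5]
grip_width: 0.647
gripper_force: 0.0
```

Call:
{"method": "carry_out", "body": {
  "commands": [
    {"translation":[0,0,0.2],"delta_rot":[0,0,0]},
    {"translation":[0,0,0.5],"delta_rot":[0,0,0]},
    {"translation":[0,0,0.9],"delta_rot":[0,0,0]},
    {"translation":[-0.5,0,1],"delta_rot":[0,0,0]},
    {"translation":[-1,0,1],"delta_rot":[0,0,0]},
    {"translation":[-1,0,1],"delta_rot":[0,0,0]}
  ]
}}

```text
time_s: 15.22
tool_pos: [0.5301, 0.0583, 0.5171]
orientation: [0.001, 0.689, 0.725, 0.001]
contact_force: [0.8, 0.7, -0.2]
grip_width: 0.649
gripper_force: 0.0
```

Call:
{"method": "carry_out", "body": {
  "commands": [
    {"translation":[-0.5,0,0],"delta_rot":[0,0,0]},
    {"translation":[-1,0,0],"delta_rot":[0,0,0]},
    {"translation":[-1,0,0],"delta_rot":[0,0,0]},
    {"translation":[-1,0,0],"delta_rot":[0,0,0]}
  ]
}}

```text
time_s: 15.72
tool_pos: [0.433, 0.0581, 0.5164]
orientation: [0.001, 0.689, 0.725, 0.001]
contact_force: [-0.3, 0.0, 1.0]
grip_width: 0.65
gripper_force: 0.0
```

Run:
```python
from h import *
np.set_printoptions(precision=4,suppress=True)
th=.0503;R=np.array([[np.cos(th),-np.sin(th)],[np.sin(th),np.cos(th)]]);t=np.array([.5529,.0526])
for n in('scene','top'):
    c=eyes.read_camera(n); save(c,n+'4.png')
    v,u=np.mgrid[0:400,0:640];w=c['z_map']
    X=(np.stack([u,v,np.ones_like(u)],-1)@np.linalg.inv(c['mtx']).T*w[...,None]-c['t'])@c['R']
    X=X[w>0];q=(X[:,:2]-t)@R
    for k,lo,hi,cx,cy,dx,dy in[('bar',.235,.28,.08,0,.06,.06),('fin',.11,.15,-.03,.12,.03,.03),('pw',.05,.07,-.0,-.1,.07,.04)]:
        m=(X[:,2]>lo)&(X[:,2]<hi)&(abs(q[:,0]-cx)<dx)&(abs(q[:,1]-cy)<dy)
        if m.any(): print(n,k,m.sum(),q[m].mean(0),q[m].min(0),q[m].max(0),X[m][:,2].max())
```

```text
scene bar 150 [ 0.0859 -0.006 ] [ 0.0759 -0.0585] [0.0919 0.0528] 0.26564349472621135
scene fin 54 [-0.0334  0.1185] [-0.0501  0.1112] [-0.0135  0.1297] 0.14027776669036163
scene pw 202 [-0.0035 -0.1013] [-0.0651 -0.1246] [ 0.07  -0.062] 0.0694834619204658
top bar 284 [ 0.0825 -0.0001] [ 0.0761 -0.0545] [0.0908 0.0554] 0.2666319232459569
top fin 38 [-0.0227  0.1235] [-0.0305  0.1179] [-0.0135  0.1305] 0.1406712544698911
top pw 354 [-0.0082 -0.097 ] [-0.065  -0.1269] [ 0.0646 -0.0613] 0.06844679905953095
```

View pics/scene4.png

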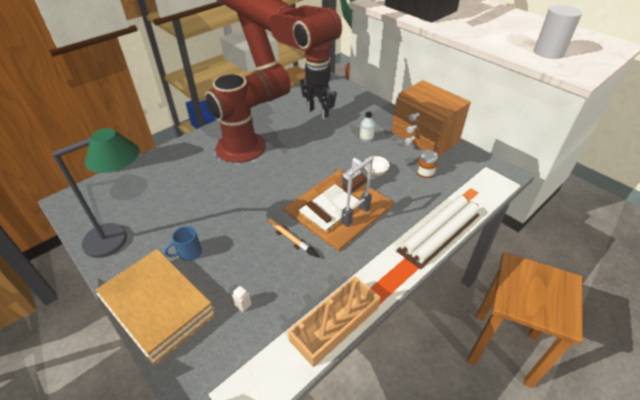

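The final picture shows the steel arm standing upright at (358,185), the tab back, the robot clear, and nothing else moved. The depth measurement puts the crossbar above the hinge to within about 3 mm.

```bash
python3 -c "
from station import bot
print(bot.close_job())"
```

```text
the job is handed in; nothing more can be done
None
```

The press is open and the job is handed in: the tab was slid back to its end stop first, then the arm was swung upright and left standing, with the gripper clear and nothing else seen to have moved.

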